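Third hand at the tray-rail jig

ROBOT

A 6-joint arm with a two-finger parallel gripper is mounted at the origin on the work surface. World frame = base frame: x ahead of the robot, y to its left, z up, the work surface at z = 0. Lengths are in m, angles in rad, forces in N, time in s.
With the tool pointing down it reaches from about 0.25 to 0.775 m from the base axis. Payload 4 kg.
Tool frame: the origin (TCP) lies on the front face of the gripper's body, between the roots of the fingers; the fingertips stand 73 mm ahead of it and the grasp point (between the pads) lies 54 mm ahead of it; z points along the fingers, y is the line along which they close (so a half turn about z gives the same grasp; the last joint's range is limited). The gripper opens to 85 mm and grips with 20 to 120 N. Pads are 22 mm wide; open, the fingers measure 114 mm over their backs; the gripper's body (76 mm by 85 mm) begins 54 mm behind the grasp point. The pads swing forward as they close: fully open they stand 13 mm farther back than shut.
Start: joints at [1.107, 0.087, 1.371, -0, 1.684, -0.103], TCP at [0.194, 0.515, 0.304] pointing down, gripper open.
Joint ranges: [-3.1, 3.1], [-0.76, 2.03], [0.27, 2.55], [-1.08, 4.22], [0.17, 2.65], [-2.57, 2.57]. Speed limits (rad/s): [2.79, 2.79, 3.14, 3.14, 3.14, 3.14].

INTERFACE

Orientations are given as a rotation vector (axis times angle).
In Python, from plant import r, workorder, monitor, get_image, camera_info gives the robot as it stands (r), with the cameras as plain functions, the job (workorder) and the readings (monitor).
- The arm moves only by the tool pendant, called after "Request:" by a JSON object that holds its "op" and its "data", one argument or row to a line. Schema: {"type":"object","properties":{"steps":{"type":"array","items":{"type":"object","properties":{"pos":{"type":"array","items":{"type":"number"},"minItems":3,"maxItems":3},"yaw":{"type":"number"},"jaw":{"type":"number"}},"additionalProperties":false,"required":["jaw"]},"minItems":1,"maxItems":10},"grip_force":{"type":"number"},"only":{"type":"string"},"quiet":{"type":"boolean"},"lines":{"type":"string"}},"required":["steps"],"additionalProperties":false}. steps is a list of rows, 1 to 10 of them, each an object with the fields pos (a list: dx, dy, dz in shares of the most that a row can go, 1 being 62.5 mm), yaw (a turn about the tool's z in shares of pi rad (1.0 is pi rad)), jaw (the opening from 0.0 (shut) to 1.0 (fully open)); a field left out counts as zero (the opening has to be given); each row shifts and turns the commanded pose from where the row before left it, along the tool's axes as they then stand; what a row does not reach is not made up. A row lasts 1/8 s, in which the tool goes at most 0.0625 m and 0.188 rad, less where a joint would pass 70% of its speed; a pose out of reach is approached as far as the arm can. The fingers move at their own pace and stop on an object; grip_force is the grip in N (left out, the last holds). Time passes only in rows, so rows that do not move let the fingers close. The tool returns the time, the measured TCP pose, the force, the opening and the grip force at its end. only (a regular expression) keeps the lines of the reply that match it, lines (a string "A,B") keeps lines A to B, and quiet returns only ok. No shift or turn number may pass 1 either way. Input that does not fit is refused with a message, and nothing moves.
- monitor.state(): the state, without advancing time (a new reading comes with each control period).
- get_image(name): name is "side" or "top"; returns the picture (480x640x3 uint8, red, green, blue); there is no depth.
- camera_info(name): a dict with "fx", "fy", "cx", "cy" (pixels), "cam_to_world" (4x4, takes a point from camera to world coordinates). Camera axes: x right, y down, z forward; pixel columns grow to the right and rows downward; lengths in m; the calibration is good to about 2 mm. A picture is of the moment at which its call begins. camera_info takes no time and is no camera call.
- workorder.hand_in(): hands the job in; it is judged then, once.
The state is a dict: "clock": time; "qpos": joint angles; "dq": joint speeds; "tau": joint torques, N m; "ee_pos": TCP position; "orientation": TCP orientation; "wrist_force": force on the tool from outside, world axes, zero at the start; "ft_torque": the same for the moment, N m; "finger_gap": opening from 0.0 (shut) to 1.0 (fully open); "finger_force": force on a finger pad.
Only numpy, scipy, OpenCV 4.12 (cv2) and the standard library are available. Lean on these libraries where they do the work, as an engineer would, in place of code of your own. Each camera call takes 0.05 s, during which the arm holds its last target. There are 200 camera calls.

TASK

Be the third hand for the tray maker. Pull the jig's slide knob right out past its click, lay the long wooden rail flat in the jig's seat in front of the sprung pad, and push the knob fully home so that the tongue covers the rail's end. Then push the rail squarely against the pad with a steady 10 N or so, about half the pad's travel (6.5 mm), and finish while still holding it there so that it can be pinned; leave the hammer, the offcut, the composing stick and the pin box alone.

Things in the scene. Friction and masses are not known exactly. Their poses are not given: they have to be found in the camera images.
- jig: Jig fixed to the bench: plywood bed x -100 to +80, y -145 to +215 mm, its top at z = 15 mm. Origin on the bench under the middle of the sprung pad's resting face. +x points into the fence (the way to push the rail), +y along the seat to the slide. Fixed wooden fence behind the pad: x 32 to 54 mm, top z = 36 mm, level with the pad's top.
- seat (a point): Middle of the seat, on the bed's top (z = 15 mm), 23 mm in front of the resting pad (jig x = -23, y = 0). The seat is the bed in front of the pad, jig x -50 to 0, open to -x, 214 mm long between a low end block (inner face y = -107, top z = 35 mm) and the wooden slide housing (y +107 to +211, x -57 to +3, top z = 61 mm; steel guide strips beside the slide to z = 73 mm)
- pad (a joint): Push-in of the sprung aluminium fence pad, m: 0 at rest, grows as it is pushed towards jig +x, 0.012 when it bottoms. Spring 1.5 N per mm, without preload (10 N is 6.7 mm). The pad is 150 mm long along jig y, centred on the seat, 16 to 36 mm above the bench.
- pad_face (a point): Centre of the pad's front face (moves with the pad), 26 mm above the bench.
- slide (a joint): Steel hold-down slide, m: 0 fully home (its 50 mm wide, 8 mm thick tongue reaches 28 mm over the seat at the +y end, underside 63 mm above the bench, so the rail cannot be laid in), 0.040 fully out (tongue clear of the seat). Pulls out along jig +y. Stays where left; friction about 1.5 N, and a click (detent) at mid travel takes some 4 N more.
- knob (a point): Middle of the black knob on the slide, 98 mm above the bench: an upright cylinder 22 mm across and 30 mm tall (83 to 113 mm above the bench) on a 14 mm stem, to be pinched from above. At home it lies at jig x = -27, y = +179 mm; it moves with the slide along jig y.
- rail: The long plain wooden tray rail, 26 mm wide (its x) x 190 mm long (its y) x 44 mm tall (its z), about 0.1 kg, lying on the bench. Origin at the centre of its underside. Either end and either side will do. In the seat it lies with its y along the jig's y, its origin about 13 mm in front of the pad's face when touching it.
- offcut: Bystander: a shorter offcut of the same wood, 26 x 110 x 44 mm, lying near the rail; the two may have swapped places. Origin at the centre of its underside, long along its y.
- hammer: Bystander: hammer 240 mm long on the far side of the bench, long along its x.
- stick: Bystander: steel composing stick, a low tray 50 x 220 x 16 mm at the robot's left. Origin under its centre, long along its y.
- pinbox: Bystander: small open steel box, 70 x 90 x 30 mm, beyond the rail and offcut. Origin under its centre.

How it is judged:
By the outcome, as a careful person would: the job done as asked, in the order asked, and still so for the second after the job is handed in, while the arm keeps its last pose, push and grip.
It also fails if it takes over 72 s, if anything falls off the work surface, if the arm or the gripper's body presses on something with over 40 N, if the wrist force passes 120 N, or if a joint passes its speed limit or range.

## Working session

There is one attempt and no reset: what is moved stays moved. The work goes in short steps, Python scripts to look and compute and a tool call to move; the robot and the scene stay as the last step left them, time stands still between calls to the robot, and variables do not carry over. Pictures are saved under pics/ and viewed, at most 10 in all, crops included, and the job is handed in when it is done.

```bash
ls; mkdir -p pics
```

Run:
```python
from plant import r, workorder, monitor, get_image, camera_info
import cv2,numpy as np
for n in("top","side"):
    cv2.imwrite(f"pics/{n}0.png",get_image(n)[:,:,::-1]); c=camera_info(n); print(n,c["fx"],c["fy"],c["cx"],c["cy"]);print(np.round(c["cam_to_world"],4))
s=monitor.state();print(s)
```

```text
pics
plant.py
top 480.8960992953903 480.8960992953903 327.4359627826512 247.54294983740115
[[-0.0263 -0.9861  0.1638  0.3236]
 [-0.9997  0.0256 -0.0065  0.0489]
 [ 0.0022 -0.1639 -0.9865  1.3268]
 [ 0.      0.      0.      1.    ]]
side 622.5096544385138 622.5096544385138 318.49093423089346 243.7768090452332
[[ 0.9993 -0.0041  0.0374  0.5007]
 [-0.0341 -0.5181  0.8547 -1.4158]
 [ 0.0159 -0.8553 -0.5178  0.9418]
 [ 0.      0.      0.      1.    ]]
{'clock': 0.1, 'qpos': array([ 1.10691658e+00,  8.79164501e-02,  1.37211919e+00,  3.88959640e-08,
        1.68358264e+00, -1.03079679e-01]), 'dq': array([ 3.06311558e-04, -1.70698184e-03, -3.27706217e-03,  9.61544701e-04,
       -1.09514423e-03, -8.21217425e-05]), 'tau': array([ 2.54408114e-03, -3.53013039e+01, -3.14218605e+01, -2.19688018e-04,
        7.95103930e-03, -1.92383658e-05]), 'ee_pos': array([0.1940227 , 0.51432304, 0.30282854]), 'orientation': array([-5.63572451e-01, -3.09005201e+00,  3.05427978e-03]), 'wrist_force': array([-0.34147102,  0.51896479, -1.04608136]), 'ft_torque': array([-0.01509681, -0.00174579, -0.00962278]), 'finger_force': 0.0, 'finger_gap': 0.9987106349831397}
```

View pics/top0.png

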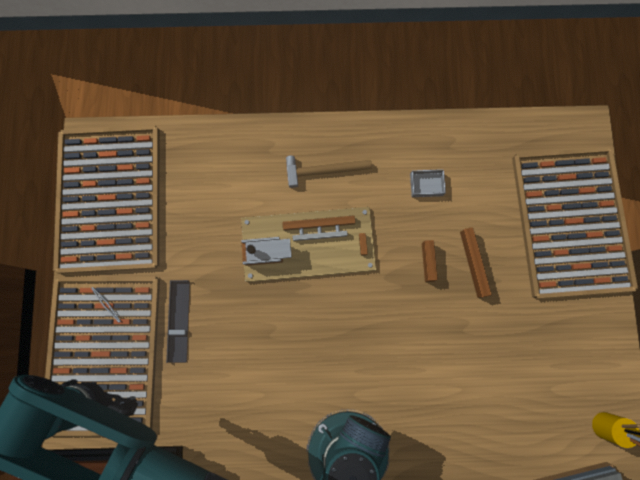

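View pics/side0.png

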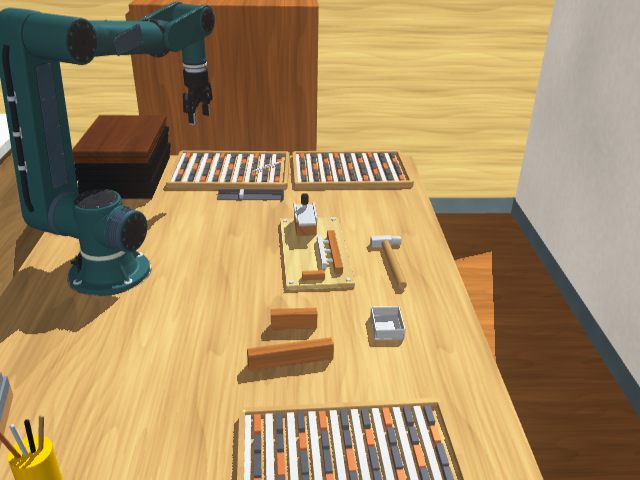

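The top view shows the jig at (245–375, 210–282) with its knob at about (252,250). The long rail is at (476,263), the offcut at (430,261) and the pin box at (428,184). In the side view the knob is at (305,199) and the rail at (290,353). I'll zoom in on both views.

Create h.py:
```python
import numpy as np,cv2
from plant import r, workorder, monitor, get_image, camera_info
from scipy.spatial.transform import Rotation as R
C={n:camera_info(n) for n in("top","side")}
def ray(n,u,v):
    c=C[n];T=np.array(c["cam_to_world"]);d=T[:3,:3]@[(u-c["cx"])/c["fx"],(v-c["cy"])/c["fy"],1];return T[:3,3],d
def plane(n,uv,z):
    o,d=ray(n,*uv);return o+d*(z-o[2])/d[2]
def tri(a,b):
    o1,d1=ray("top",*a);o2,d2=ray("side",*b)
    t=np.linalg.lstsq(np.c_[d1,-d2],o2-o1,rcond=None)[0];p,q=o1+t[0]*d1,o2+t[1]*d2
    return (p+q)/2,np.linalg.norm(p-q)
def proj(n,p):
    c=C[n];T=np.linalg.inv(c["cam_to_world"]);q=T[:3,:3]@p+T[:3,3];return c["cx"]+c["fx"]*q[0]/q[2],c["cy"]+c["fy"]*q[1]/q[2]
def tool(v):  # world vector into tool axes
    return R.from_rotvec(monitor.state()["orientation"]).inv().apply(v)
def yaw():  # world heading of tool y
    y=R.from_rotvec(monitor.state()["orientation"]).as_matrix()[:,1];return np.arctan2(y[1],y[0])
```

Run:
```python
import cv2
t=cv2.imread("pics/top0.png");s=cv2.imread("pics/side0.png")
a=cv2.resize(t[200:300,235:395],None,fx=5,fy=5,interpolation=cv2.INTER_CUBIC)
b=cv2.resize(s[185:305,270:370],None,fx=5,fy=5,interpolation=cv2.INTER_CUBIC)
cv2.imwrite("pics/a.png",a);cv2.imwrite("pics/b.png",b)
c=cv2.resize(t[220:310,415:505],None,fx=5,fy=5,interpolation=cv2.INTER_CUBIC)
d=cv2.resize(s[300:380,240:345],None,fx=5,fy=5,interpolation=cv2.INTER_CUBIC)
import numpy as np
e=np.zeros((850,525,3),np.uint8);e[:450,:450]=c;e[450:]=d;e=cv2.resize(e,(370,600));cv2.imwrite("pics/c.png",e)
```

```text
(no output)
```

View pics/a.png

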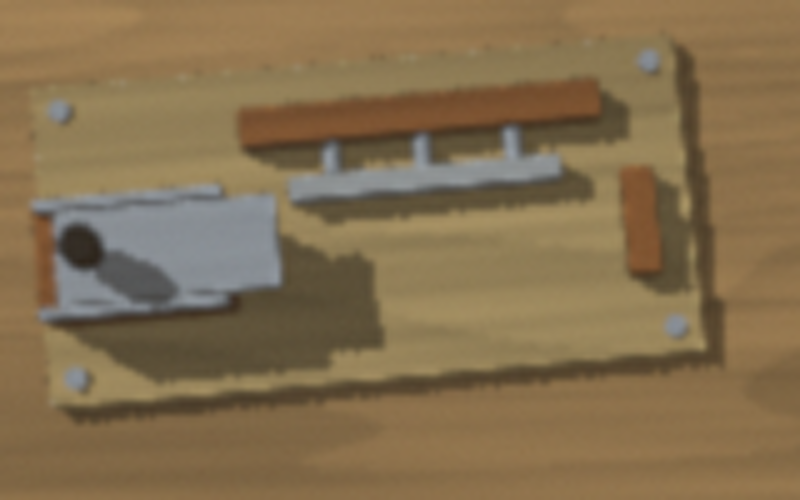

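View pics/b.png

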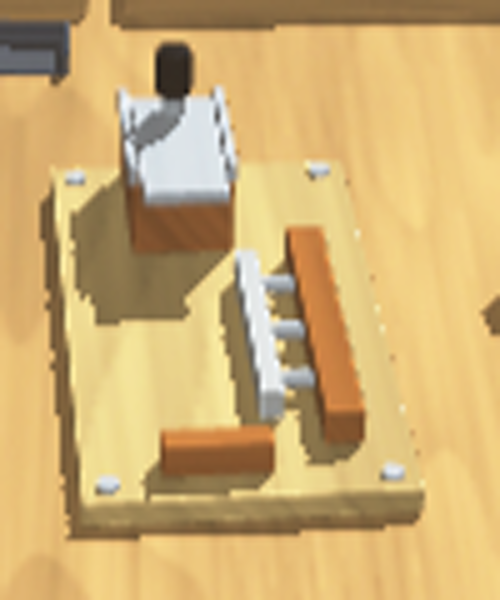

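Close up, the bed corners in the top crop are at (32,90), (672,38), (708,350) and (52,406), with the knob at (82,245) and the pad's front at about (292,200)–(562,175). In the side crop the knob is at (174,70) and the bed corners at (55,168), (345,165), (423,492) and (82,503). Next is the crop of the rail and offcut.

View pics/c.png

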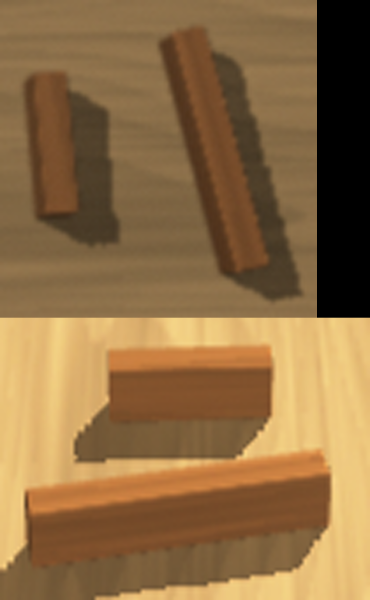

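Create m.py:
```python
from h import *
t=cv2.imread("pics/top0.png");s=cv2.imread("pics/side0.png")
A=lambda x,y:((x+.5)/5-.5+235,(y+.5)/5-.5+200)
B=lambda x,y:((x+.5)/5-.5+270,(y+.5)/5-.5+185)
prs={"c(80,215)":((32,90),(345,165)),"c(80,-145)":((672,38),(423,492)),"c(-100,-145)":((708,350),(82,503)),"c(-100,215)":((52,406),(55,168)),
"fence(54,.) -":((597,80),(362,411)),"fence(32,.)+":((240,148),(287,230)),"knob":((82,245),(174,70)),"pad 0,75":((289,183),(237,252))}
P={}
for k,(a,b) in prs.items():
    p,e=tri(A(*a),B(*b));P[k]=p;print(k,np.round(p*1e3,1),"gap",round(e*1e3,1))
J=np.array([[80,215],[80,-145],[-100,-145],[-100,215]])/1e3
W=np.array([plane("top",A(*a),.015)[:2] for a in[(32,90),(672,38),(708,350),(52,406)]])
def fit(J,W):
    a,b=J-J.mean(0),W-W.mean(0);th=np.arctan2((a[:,0]*b[:,1]-a[:,1]*b[:,0]).sum(),(a*b).sum())
    M=np.array([[np.cos(th),-np.sin(th)],[np.sin(th),np.cos(th)]]);o=W.mean(0)-M@J.mean(0);return th,o,((M@J.T).T+o-W)*1e3
print("top fit",fit(J,W))
Ws=np.array([plane("side",B(*a),.015)[:2] for a in[(345,165),(423,492),(82,503),(55,168)]])
print("side fit",fit(J,Ws))
# dark knob blobs
for n,im,(u0,v0,u1,v1) in(("top",t,(244,240,260,256)),("side",s,(298,188,314,206))):
    m=(im[v0:v1,u0:u1].max(2)<70).astype(np.uint8);y,x=np.nonzero(m);print(n,"knob",x.mean()+u0,y.mean()+v0,len(x),x.min()+u0,x.max()+u0,y.min()+v0,y.max()+v0)
# orange wood
for n,im,(u0,v0,u1,v1) in(("top",t,(415,220,505,310)),("side",s,(240,300,345,380))):
    h=cv2.cvtColor(im[v0:v1,u0:u1],cv2.COLOR_BGR2HSV)
    m=((h[...,1]>150)&(h[...,2]>90)&(h[...,0]<14)).astype(np.uint8)
    for c in cv2.findContours(m,0,1)[0]:
        if cv2.contourArea(c)>60:
            (x,y),wh,a=cv2.minAreaRect(c);ap=cv2.approxPolyDP(c,2.5,True)[:,0]+[u0,v0];print(n,"rect",x+u0,y+v0,wh,a,ap.tolist())
            print([int(v) for v in h[int(y),int(x)]])
```

```bash
python3 m.py
```

```text
c(80,215) [635.1 280.6   8.6] gap 2.2
c(80,-145) [654.3 -79.6  11.6] gap 0.8
c(-100,-145) [476.6 -91.9  14.8] gap 0.1
c(-100,215) [455.7 268.1  14.1] gap 0.9
fence(54,.) - [625.3 -35.2  33.5] gap 0.8
fence(32,.)+ [593.6 162.3  30.5] gap 0.9
knob [529.5 238.8  96.8] gap 1.5
pad 0,75 [568.1 135.1  32.8] gap 8.6
top fit (np.float64(0.06033381126369271), array([0.56641393, 0.05969631]), array([[ 0.86185162, -0.25217232],
       [ 1.94827732, -0.94326958],
       [-1.2588643 ,  0.83043247],
       [-1.55126464,  0.36500943]]))
side fit (np.float64(0.05004880409600881), array([0.56729857, 0.05543752]), array([[ 1.16166145,  4.62778063],
       [ 0.30021998, -1.03513886],
       [-1.90283114, -2.10110487],
       [ 0.44094971, -1.4915369 ]]))
top knob 250.83333333333334 249.14814814814815 54 247 255 245 253
side knob 304.089552238806 199.0 67 301 307 194 204
top rect 429.69262409210205 260.1188507080078 (38.56822204589844, 9.868395805358887) 84.80557250976562 [[427, 241], [432, 245], [424, 246], [425, 258], [428, 259], [425, 263], [429, 266], [426, 268], [429, 270], [427, 277], [435, 279], 
[... 429 characters left out ...]
83276367188 [[332, 344], [324, 345], [326, 349], [321, 344], [289, 349], [294, 345], [278, 349], [274, 346], [276, 349], [272, 353], [264, 350], [270, 350], [272, 346], [270, 350], [264, 347], [263, 354], [259, 352], [252, 357], [248, 354], [248, 362], [253, 363], [249, 369], [332, 358]]
[13, 168, 123]
side rect 293.52164459228516 319.4762878417969 (16.982465744018555, 45.68010711669922) 87.39744567871094 [[316, 311], [311, 314], [303, 311], [304, 318], [295, 316], [302, 315], [298, 314], [300, 312], [295, 312], [294, 317], [281, 314], [281, 318], [279, 314], [271, 316], [278, 317], [271, 318], [271, 327], [293, 328], [304, 324], [305, 327], [315, 327], [316, 313], [312, 313]]
[13, 167, 128]
```

Add to h.py:
```python
TH,O=0.058,np.array([.5665,.0590])
def jig(x,y): c,s=np.cos(TH),np.sin(TH);return np.array([O[0]+c*x-s*y,O[1]+s*x+c*y])
def go(x,y,z,head=None):
    s=monitor.state();d=tool(np.array([x,y,z])-s["ee_pos"]);w=0
    if head is not None:
        w=(head-yaw()+np.pi/2)%np.pi-np.pi/2
    print("tool delta",np.round(d,4),"turn",round(-w,4),"q6",round(s["qpos"][5],3),"ee",np.round(s["ee_pos"],4),"F",np.round(s["wrist_force"],1),"t",s["clock"])
```

Run:
```python
from h import *
T=lambda x,y:(415+x/3.525,220+y/3.525)
S=lambda x,y:(240+x/3.525,300+(y-318)/3.525)
k,e=tri((250.8,249.1),(304.1,199.0));print("knob",k,e, "jig knob",jig(-.027,.179))
for a,b in[((268,265),(33,515)),((205,28),(328,475))]: print("rail -y top",tri(T(*a),S(*b)))
R1=np.array([plane("top",T(*p),.044) for p in[(268,265),(205,28)]]);L=np.array([plane("top",T(*p),.0) for p in[(222,272),(161,42)]])
print(R1,L)
for q in(R1,L): d=q[1]-q[0];print(np.arctan2(d[1],d[0]),np.linalg.norm(d))
Sb=np.array([plane("side",S(*p),.0) for p in[(33,565),(328,522)]]);St=np.array([plane("side",S(*p),.044) for p in[(33,515),(328,475)]])
for q in(Sb,St): d=q[1]-q[0];print("side",q,np.arctan2(d[1],d[0]),np.linalg.norm(d))
print("yaw",yaw())
go(*k[:2],.25,TH+np.pi/2)
```

```text
knob [0.52851406 0.23958058 0.09509386] 0.001352185938621058 jig knob [0.52916922 0.23613388]
rail -y top (array([ 0.39917647, -0.39244794,  0.04057836]), np.float64(0.004405037513367767))
rail -y top (array([ 0.58216552, -0.35871221,  0.04106407]), np.float64(0.002300788931185829))
[[ 0.39679077 -0.39150697  0.044     ]
 [ 0.58040782 -0.35780008  0.044     ]] [[ 0.39480319 -0.37024608  0.        ]
 [ 0.57873938 -0.33575063  0.        ]]
0.18155031516301234 0.18668523038453055
0.18538692395608414 0.18714288306359264
side [[ 3.99678102e-01 -3.92182639e-01 -1.11022302e-16]
 [ 5.84608989e-01 -3.55729154e-01 -1.11022302e-16]] 0.1946243255381164 0.1884894935095359
side [[ 0.40173762 -0.39604151  0.044     ]
 [ 0.58304461 -0.36184159  0.044     ]] 0.18643926100490626 0.18450436000423343
yaw 1.2099964746557514
tool delta [-0.41   -0.1389  0.053 ] turn -0.4188 q6 -0.103 ee [0.194  0.5143 0.3028] F [-0.3  0.5 -1. ] t 0.1
```

In the crop, the rail's top −y edge runs (268,265)→(205,28) in the top panel and (33,515)→(328,475) in the side panel. The rail's middle is therefore near (0.489, −0.364), with heading 0.187 and its top at about 41–44 mm. Now I'll move to the knob.

Units first: shifts go in shares of 62.5 mm and turns go in shares of pi rad. So -0.0456 m is -0.7296, -0.0154 m is -0.2464.

Request:
{"op": "pendant", "data": {
  "steps": [
    {"pos": [-0.7296, -0.2464, 0], "jaw": 1},
    {"pos": [-0.7296, -0.2464, 0], "jaw": 1},
    {"pos": [-0.7296, -0.2464, 0], "jaw": 1},
    {"pos": [-0.7296, -0.2464, 0], "jaw": 1},
    {"pos": [-0.7296, -0.2464, 0], "jaw": 1},
    {"pos": [-0.7296, -0.2464, 0], "jaw": 1},
    {"pos": [-0.7296, -0.2464, 0], "jaw": 1},
    {"pos": [-0.7296, -0.2464, 0], "jaw": 1},
    {"pos": [-0.7296, -0.2464, 0], "jaw": 1},
    {"jaw": 1}
  ],
  "grip_force": 25
}}

```text
clock: 1.35
ee_pos: [0.5311, 0.2376, 0.3024]
orientation: [-0.571, -3.088, 0.002]
wrist_force: [0.2, -0.0, 0.7]
finger_gap: 1.0
finger_force: 0.0
```

Request:
{"op": "pendant", "data": {
  "steps": [
    {"yaw": -0.0446, "jaw": 1},
    {"yaw": -0.0446, "jaw": 1},
    {"yaw": -0.0442, "jaw": 1},
    {"jaw": 1}
  ]
}}

```text
clock: 1.85
ee_pos: [0.5283, 0.2408, 0.3036]
orientation: [0.091, -3.139, -0.0]
wrist_force: [0.9, -0.5, 0.4]
finger_gap: 1.003
finger_force: 0.0
```

```bash
python3 -c "
from h import *
go(.5288,.238,.154,TH+np.pi/2)"
```

```text
tool delta [-0.0004 -0.0029  0.1496] turn -0.0002 q6 -1.299 ee [0.5283 0.2408 0.3036] F [ 0.9 -0.5  0.4] t 1.85
```

In the tool's units: 0.04 m is 0.64, 0.03 m is 0.48.

Request:
{"op": "pendant", "data": {
  "steps": [
    {"pos": [0, -0.048, 0.48], "jaw": 1},
    {"pos": [0, 0, 0.64], "jaw": 1},
    {"pos": [0, 0, 0.64], "jaw": 1},
    {"pos": [0, 0, 0.48], "jaw": 1},
    {"pos": [0, 0, 0.16], "jaw": 1},
    {"jaw": 1},
    {"jaw": 0.3},
    {"jaw": 0},
    {"jaw": 0},
    {"jaw": 0}
  ],
  "grip_force": 30
}}

```text
clock: 3.1
ee_pos: [0.5297, 0.2372, 0.1548]
orientation: [-0.091, 3.139, 0.001]
wrist_force: [-1.1, 0.0, 2.5]
finger_gap: 0.249
finger_force: 29.7
```

Request:
{"op": "pendant", "data": {
  "steps": [
    {"jaw": 0},
    {"jaw": 0},
    {"jaw": 0}
  ]
}}

```text
clock: 3.48
ee_pos: [0.5297, 0.2372, 0.1547]
orientation: [-0.091, 3.139, 0.001]
wrist_force: [-0.7, 1.0, 4.9]
finger_gap: 0.251
finger_force: 30.1
```

```bash
python3 -c "
from h import *
cv2.imwrite('pics/d.png',cv2.resize(get_image('side')[130:290,240:400,::-1],None,fx=3,fy=3))
go(*jig(-.027,.221),.154,TH+np.pi/2)"
```

```text
tool delta [0.0006 0.0409 0.0007] turn 0.0002 q6 -1.306 ee [0.5297 0.2372 0.1547] F [-0.2  0.7  4. ] t 3.525
```

View pics/d.png

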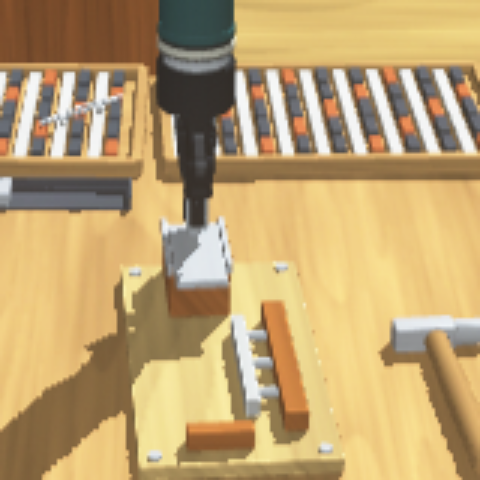

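The knob (about (197,205) in the crop) is held between the fingers at a 21 mm opening. Now I'll pull it out.

In the tool's units: 0.006 m is 0.096, 0.005 m is 0.08.

Request:
{"op": "pendant", "data": {
  "steps": [
    {"pos": [0, 0.096, 0], "jaw": 0},
    {"pos": [0, 0.096, 0], "jaw": 0},
    {"pos": [0, 0.096, 0], "jaw": 0},
    {"pos": [0, 0.096, 0], "jaw": 0},
    {"pos": [0, 0.096, 0], "jaw": 0},
    {"pos": [0, 0.096, 0], "jaw": 0},
    {"pos": [0, 0.08, 0], "jaw": 0},
    {"jaw": 0},
    {"jaw": 0}
  ],
  "grip_force": 40
}}

```text
clock: 4.65
ee_pos: [0.5272, 0.2768, 0.1547]
orientation: [-0.091, 3.14, -0.004]
wrist_force: [-0.7, -3.1, 6.9]
finger_gap: 0.245
finger_force: 39.4
```

```bash
python3 -c "
from h import *
s=monitor.state();print(s['ee_pos']-[.5297,.2372,.1547],s['wrist_force'])"
```

```text
[-2.46261624e-03  3.95994863e-02 -8.23298737e-06] [-0.67094051 -3.10729369  6.87866108]
```

Request:
{"op": "pendant", "data": {
  "steps": [
    {"pos": [0, 0.032, 0], "jaw": 0},
    {"jaw": 0},
    {"jaw": 0.5},
    {"jaw": 1},
    {"jaw": 1},
    {"jaw": 1},
    {"pos": [0, 0, -0.64], "jaw": 1},
    {"pos": [0, 0, -0.8], "jaw": 1},
    {"pos": [0, 0, -0.8], "jaw": 1},
    {"jaw": 1}
  ]
}}

```text
clock: 5.9
ee_pos: [0.5284, 0.2808, 0.3005]
orientation: [-0.092, 3.129, 0.007]
wrist_force: [0.4, 1.0, 0.1]
finger_gap: 1.003
finger_force: 0.0
```

```bash
python3 -c "
from h import *
go(.489,-.364,.20,.187+np.pi/2)
im=get_image('side');cv2.imwrite('pics/side1.png',im[:,:,::-1])
v=im[185:215,290:320];y,x=np.nonzero(v.max(2)<70);print('knob',x.mean()+290,y.mean()+185, 'expected', proj('side',np.array([*jig(-.027,.219),.098])))"
```

```text
tool delta [ 0.0782 -0.6418  0.097 ] turn -0.1285 q6 -1.236 ee [0.5284 0.2808 0.3005] F [0.4 1.  0.1] t 5.9
knob 303.35 193.01666666666668 expected (np.float64(303.59984064892564), np.float64(192.5959031262402))
```

In the tool's units: -0.0535 m is -0.856, 0.0065 m is 0.104.

Request:
{"op": "pendant", "data": {
  "steps": [
    {"pos": [0.104, -0.856, 0], "jaw": 1},
    {"pos": [0.104, -0.856, 0], "jaw": 1},
    {"pos": [0.104, -0.856, 0], "jaw": 1},
    {"pos": [0.104, -0.856, 0], "jaw": 1},
    {"pos": [0.104, -0.856, 0], "jaw": 1},
    {"pos": [0.104, -0.856, 0], "jaw": 1},
    {"pos": [0.104, -0.856, 0], "jaw": 1},
    {"pos": [0.104, -0.856, 0], "jaw": 1},
    {"pos": [0.104, -0.856, 0], "jaw": 1},
    {"pos": [0.104, -0.856, 0], "jaw": 1}
  ]
}}

```text
clock: 7.2
ee_pos: [0.4923, -0.2592, 0.2915]
orientation: [0.091, -3.137, -0.004]
wrist_force: [1.2, 0.2, -0.0]
finger_gap: 0.997
finger_force: 0.0
```

Request:
{"op": "pendant", "data": {
  "steps": [
    {"pos": [0.104, -0.856, 0], "jaw": 1},
    {"pos": [0.104, -0.856, 0], "jaw": 1},
    {"yaw": -0.0409, "jaw": 1},
    {"jaw": 1}
  ]
}}

```text
clock: 7.7
ee_pos: [0.4858, -0.3657, 0.2912]
orientation: [0.289, -3.125, -0.006]
wrist_force: [0.0, 0.3, -0.1]
finger_gap: 0.999
finger_force: 0.0
```

```bash
python3 -c "
from h import *
print(proj('side',np.array([*jig(-.027,.179),.098])))
go(.489,-.364,.20,.187+np.pi/2)"
```

```text
(np.float64(304.56432435612277), np.float64(198.61280960914536))
tool delta [-0.0037  0.0008  0.0912] turn -0.0028 q6 -2.494 ee [ 0.4858 -0.3657  0.2912] F [ 0.   0.3 -0.1] t 7.7
```

In the tool's units: 0.05 m is 0.8, 0.04 m is 0.64.

Request:
{"op": "pendant", "data": {
  "steps": [
    {"pos": [-0.0592, 0.0128, 0.8], "jaw": 1},
    {"pos": [0, 0, 0.8], "jaw": 1},
    {"pos": [0, 0, 0.8], "jaw": 1},
    {"pos": [0, 0, 0.64], "jaw": 1},
    {"pos": [0, 0, 0.0832], "jaw": 1},
    {"jaw": 1},
    {"jaw": 0.5},
    {"jaw": 0},
    {"jaw": 0},
    {"jaw": 0}
  ],
  "grip_force": 40
}}

```text
clock: 8.95
ee_pos: [0.4902, -0.3642, 0.0997]
orientation: [-0.293, 3.127, -0.001]
wrist_force: [0.4, 1.8, 2.6]
finger_gap: 0.291
finger_force: 41.5
```

Request:
{"op": "pendant", "data": {
  "steps": [
    {"jaw": 0},
    {"jaw": 0},
    {"jaw": 0}
  ]
}}

```text
clock: 9.32
ee_pos: [0.4902, -0.3642, 0.0998]
orientation: [-0.293, 3.127, -0.001]
wrist_force: [-0.8, 1.4, 6.1]
finger_gap: 0.296
finger_force: 41.7
```

In the tool's units: -0.04 m is -0.64, -0.03 m is -0.48.

Request:
{"op": "pendant", "data": {
  "steps": [
    {"pos": [0, 0, -0.32], "jaw": 0},
    {"pos": [0, 0, -0.64], "jaw": 0},
    {"pos": [0, 0, -0.64], "jaw": 0},
    {"pos": [0, 0, -0.48], "jaw": 0},
    {"jaw": 0},
    {"jaw": 0}
  ]
}}

```text
clock: 10.07
ee_pos: [0.4893, -0.3636, 0.2271]
orientation: [0.293, -3.126, -0.003]
wrist_force: [-0.8, -0.0, -1.6]
finger_gap: 0.296
finger_force: 40.9
```

```bash
python3 -c "
from h import *
a,b=get_image('top'),get_image('side')
e=np.zeros((600,400,3),np.uint8);e[:300]=cv2.resize(a[200:320,420:580],(400,300));e[300:]=cv2.resize(b[260:380,220:380],(400,300))
cv2.imwrite('pics/e.png',e[:,:,::-1]);go(*jig(-.04,0),.23,TH)"
```

```text
tool delta [-0.1147  0.4059 -0.0028] turn -1.4421 q6 -2.489 ee [ 0.4891 -0.3634  0.226 ] F [-0.7  1.6 -1.9] t 10.175
```

View pics/e.png

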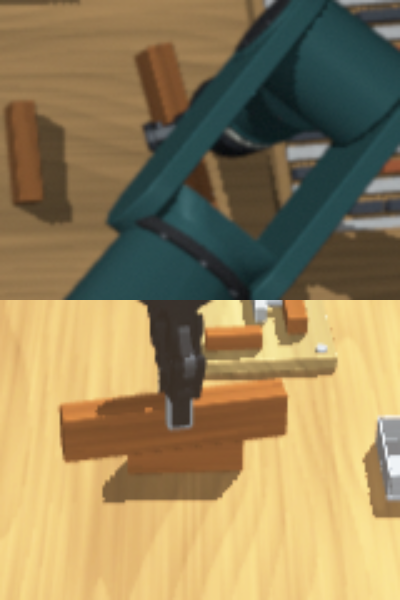

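The rail is held level, with its lower edge running (64,460)→(286,432) and the fingers at (179,425). The grip is about 3–4 mm towards the far end, which is acceptable. Next I'll carry it to the jig.

In the tool's units: 0.0507 m is 0.8112, -0.0143 m is -0.2288.

Request:
{"op": "pendant", "data": {
  "steps": [
    {"pos": [-0.2288, 0.8112, 0], "jaw": 0},
    {"pos": [-0.2288, 0.8112, 0], "jaw": 0},
    {"pos": [-0.2288, 0.8112, 0], "jaw": 0},
    {"pos": [-0.2288, 0.8112, 0], "jaw": 0},
    {"pos": [-0.2288, 0.8112, 0], "jaw": 0},
    {"pos": [-0.2288, 0.8112, 0], "jaw": 0},
    {"pos": [-0.2288, 0.8112, 0], "jaw": 0},
    {"pos": [-0.2288, 0.8112, 0], "jaw": 0},
    {"jaw": 0}
  ]
}}

```text
clock: 11.3
ee_pos: [0.5262, 0.0591, 0.2268]
orientation: [0.302, -3.124, -0.002]
wrist_force: [0.7, -1.0, -0.7]
finger_gap: 0.293
finger_force: 40.8
```

Request:
{"op": "pendant", "data": {
  "steps": [
    {"yaw": 0.0541, "jaw": 0},
    {"yaw": 0.0541, "jaw": 0},
    {"yaw": 0.0541, "jaw": 0},
    {"yaw": 0.0541, "jaw": 0},
    {"yaw": 0.0541, "jaw": 0},
    {"yaw": 0.0541, "jaw": 0},
    {"yaw": 0.0541, "jaw": 0},
    {"yaw": 0.0541, "jaw": 0},
    {"yaw": 0.0541, "jaw": 0},
    {"yaw": 0.0541, "jaw": 0}
  ]
}}

```text
clock: 12.55
ee_pos: [0.5264, 0.0546, 0.2271]
orientation: [-2.163, -2.276, 0.004]
wrist_force: [-0.8, -0.1, -1.5]
finger_gap: 0.291
finger_force: 40.9
```

Request:
{"op": "pendant", "data": {
  "steps": [
    {"jaw": 0},
    {"jaw": 0}
  ]
}}

```text
clock: 12.8
ee_pos: [0.5267, 0.0552, 0.2279]
orientation: [-2.154, -2.286, 0.002]
wrist_force: [-0.5, 0.1, -1.5]
finger_gap: 0.291
finger_force: 40.9
```

```bash
python3 -c "
from h import *
b=get_image('side')
cv2.imwrite('pics/f.png',cv2.resize(b[160:310,240:400,::-1],(800,600)[::1],interpolation=cv2.INTER_CUBIC)[:,:]);go(*jig(-.026,-.003),.13,TH)"
```

```text
tool delta [-0.0017  0.0139  0.0982] turn 0.0008 q6 -0.061 ee [0.5268 0.0553 0.2282] F [-0.4 -0.6 -2. ] t 12.85
```

View pics/f.png

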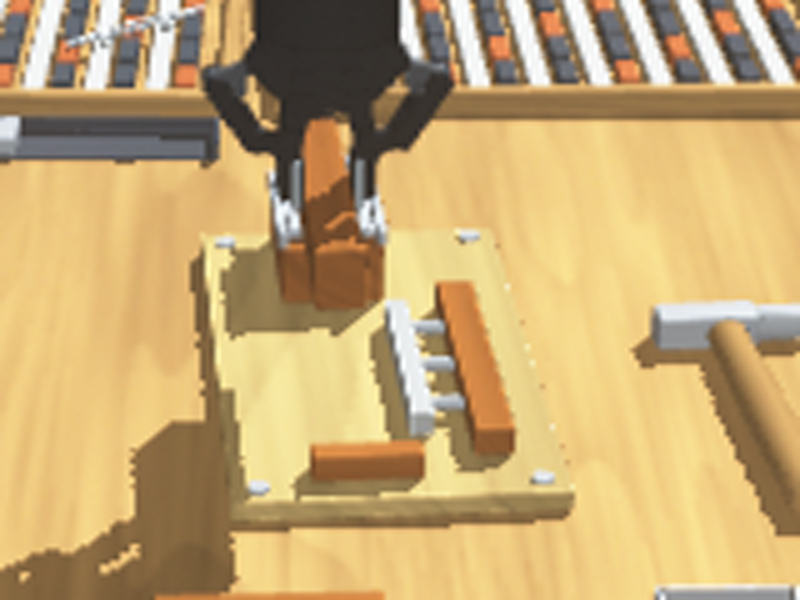

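The rail is above the jig and aligned with it, its near end at (340,270) in the crop. The seat below is clear, with the end block at (367,460) and the pad at (410,370). Now I'll lower it in.

In the tool's units: 0.04 m is 0.64, 0.0139 m is 0.2224.

Request:
{"op": "pendant", "data": {
  "steps": [
    {"pos": [-0.0272, 0.2224, 0.32], "jaw": 0},
    {"pos": [0, 0, 0.64], "jaw": 0},
    {"pos": [0, 0, 0.48], "jaw": 0},
    {"pos": [0, 0, 0.16], "jaw": 0},
    {"pos": [0, 0, 0.128], "jaw": 0},
    {"jaw": 0},
    {"pos": [0, 0, 0.048], "jaw": 0},
    {"pos": [0, 0, 0.032], "jaw": 0},
    {"jaw": 0}
  ]
}}

```text
clock: 13.98
ee_pos: [0.541, 0.0549, 0.1159]
orientation: [2.157, 2.284, 0.0]
wrist_force: [0.3, -0.2, -1.3]
finger_gap: 0.294
finger_force: 40.8
```

```bash
python3 -c "
from h import *
go(*jig(-.026,-.003),.1148,TH)"
```

```text
tool delta [-0.0004 -0.0003  0.0011] turn -0.0005 q6 -0.061 ee [0.541  0.0549 0.1159] F [ 0.3 -0.2 -1.3] t 13.975
```

In the tool's units: 0.001 m is 0.016.

Request:
{"op": "pendant", "data": {
  "steps": [
    {"pos": [0, 0, 0.016], "jaw": 0},
    {"pos": [0, 0, 0.016], "jaw": 0},
    {"jaw": 0},
    {"jaw": 0}
  ]
}}

```text
clock: 14.48
ee_pos: [0.5412, 0.0549, 0.1147]
orientation: [2.156, 2.284, 0.001]
wrist_force: [-2.4, 0.1, 5.2]
finger_gap: 0.293
finger_force: 41.6
```

Request:
{"op": "pendant", "data": {
  "steps": [
    {"jaw": 0.4},
    {"jaw": 0.6},
    {"jaw": 0.6},
    {"jaw": 0.6},
    {"pos": [0, 0, -0.64], "jaw": 0.6},
    {"pos": [0, 0, -0.8], "jaw": 1},
    {"pos": [0, 0, -0.64], "jaw": 1},
    {"jaw": 1}
  ]
}}

```text
clock: 15.48
ee_pos: [0.5428, 0.0549, 0.2487]
orientation: [2.152, 2.279, 0.011]
wrist_force: [-0.3, 0.3, -1.0]
finger_gap: 0.999
finger_force: 0.0
```

```bash
python3 -c "
from h import *
a,b=get_image('top'),get_image('side')
e=np.zeros((600,400,3),np.uint8);e[:280]=cv2.resize(a[195:300,235:385],(400,280),interpolation=2);e[280:]=cv2.resize(b[185:305,255:405],(400,320),interpolation=2)
cv2.imwrite('pics/g.png',e[:,:,::-1]);go(*jig(-.027,.219),.21,TH+np.pi/2)"
```

```text
tool delta [ 0.2216 -0.0014  0.0338] turn 1.5703 q6 -0.061 ee [0.5409 0.0549 0.2438] F [ 0.1  0.2 -0.7] t 15.575
```

View pics/g.png

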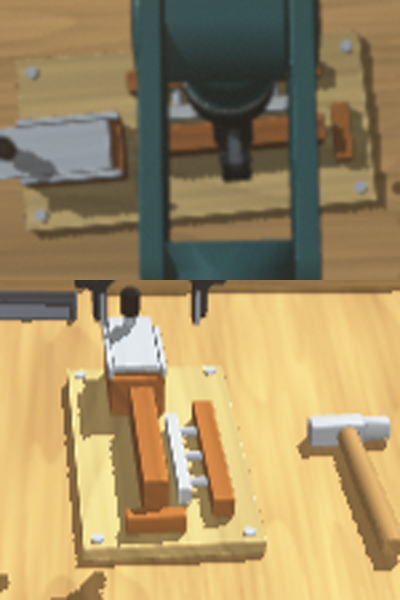

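The rail sits in the seat about 12 mm in front of the pad (side crop (150,440) against the pad at (178,455)), and the slide is out. Now the knob goes home.

In the tool's units: 0.0443 m is 0.7088, -0.0003 m is -0.0048.

Request:
{"op": "pendant", "data": {
  "steps": [
    {"pos": [0.7088, -0.0048, 0], "jaw": 1},
    {"pos": [0.7088, -0.0048, 0], "jaw": 1},
    {"pos": [0.7088, -0.0048, 0], "jaw": 1},
    {"pos": [0.7088, -0.0048, 0], "jaw": 1},
    {"pos": [0.7088, -0.0048, 0], "jaw": 1},
    {"jaw": 1}
  ]
}}

```text
clock: 16.32
ee_pos: [0.5253, 0.2784, 0.2408]
orientation: [-2.15, -2.287, 0.006]
wrist_force: [-0.4, -0.3, -0.6]
finger_gap: 0.999
finger_force: 0.0
```

Request:
{"op": "pendant", "data": {
  "steps": [
    {"yaw": -0.0555, "jaw": 1},
    {"yaw": -0.0555, "jaw": 1},
    {"yaw": -0.0555, "jaw": 1},
    {"yaw": -0.0555, "jaw": 1},
    {"yaw": -0.0555, "jaw": 1},
    {"yaw": -0.0555, "jaw": 1},
    {"yaw": -0.0555, "jaw": 1},
    {"yaw": -0.0555, "jaw": 1},
    {"yaw": -0.0555, "jaw": 1},
    {"jaw": 1}
  ]
}}

```text
clock: 17.58
ee_pos: [0.5265, 0.2747, 0.2421]
orientation: [0.085, -3.138, 0.002]
wrist_force: [-0.5, -0.6, -0.4]
finger_gap: 0.999
finger_force: 0.0
```

```bash
python3 -c "
from h import *
go(.5272,.2775,.1545,TH+np.pi/2)"
```

```text
tool delta [-0.0011  0.0029  0.0876] turn -0.0041 q6 -1.239 ee [0.5265 0.2747 0.2421] F [-0.5 -0.6 -0.4] t 17.575
```

In the tool's units: 0.04 m is 0.64, 0.0276 m is 0.4416, -0.004 rad / 3.1416 = -0.0013.

Request:
{"op": "pendant", "data": {
  "steps": [
    {"pos": [-0.0176, 0.0464, 0.32], "yaw": -0.0013, "jaw": 1},
    {"pos": [0, 0, 0.64], "jaw": 1},
    {"pos": [0, 0, 0.4416], "jaw": 1},
    {"jaw": 1},
    {"jaw": 0.4},
    {"jaw": 0},
    {"jaw": 0},
    {"jaw": 0},
    {"jaw": 0}
  ],
  "grip_force": 40
}}

```text
clock: 18.7
ee_pos: [0.5284, 0.277, 0.1578]
orientation: [-0.095, 3.138, -0.007]
wrist_force: [0.3, -6.7, 4.1]
finger_gap: 0.242
finger_force: 39.5
```

Request:
{"op": "pendant", "data": {
  "steps": [
    {"pos": [0, -0.096, 0], "jaw": 0},
    {"pos": [0, -0.096, 0], "jaw": 0},
    {"pos": [0, -0.096, 0], "jaw": 0},
    {"pos": [0, -0.096, 0], "jaw": 0},
    {"pos": [0, -0.096, 0], "jaw": 0},
    {"pos": [0, -0.096, 0], "jaw": 0},
    {"pos": [0, -0.064, 0], "jaw": 0},
    {"jaw": 0},
    {"jaw": 0}
  ]
}}

```text
clock: 19.82
ee_pos: [0.5307, 0.2387, 0.1578]
orientation: [-0.096, 3.138, 0.001]
wrist_force: [-1.1, -0.7, 6.8]
finger_gap: 0.243
finger_force: 39.8
```

In the tool's units: -0.002 m is -0.032.

Request:
{"op": "pendant", "data": {
  "steps": [
    {"pos": [0, -0.032, 0], "jaw": 0},
    {"pos": [0, -0.032, 0], "jaw": 0},
    {"jaw": 0},
    {"jaw": 0}
  ]
}}

```text
clock: 20.32
ee_pos: [0.5309, 0.2364, 0.1578]
orientation: [-0.097, 3.137, 0.006]
wrist_force: [-1.1, 4.6, 5.5]
finger_gap: 0.24
finger_force: 39.8
```

In the tool's units: -0.002 m is -0.032.

Request:
{"op": "pendant", "data": {
  "steps": [
    {"pos": [0, -0.032, 0], "jaw": 0},
    {"jaw": 0},
    {"jaw": 0}
  ]
}}

```text
clock: 20.7
ee_pos: [0.5309, 0.236, 0.1579]
orientation: [-0.098, 3.137, 0.012]
wrist_force: [-1.6, 10.1, 3.8]
finger_gap: 0.241
finger_force: 39.9
```

Request:
{"op": "pendant", "data": {
  "steps": [
    {"jaw": 0.5},
    {"jaw": 1},
    {"jaw": 1},
    {"jaw": 1},
    {"pos": [0, 0, -0.48], "jaw": 1},
    {"pos": [0, 0, -0.64], "jaw": 1},
    {"pos": [0, 0, -0.48], "jaw": 1},
    {"jaw": 1}
  ]
}}

```text
clock: 21.7
ee_pos: [0.5317, 0.2332, 0.2598]
orientation: [-0.096, 3.133, 0.003]
wrist_force: [0.2, 0.4, -0.2]
finger_gap: 1.001
finger_force: 0.0
```

```bash
python3 -c "
from h import *
im=get_image('side')
v=im[185:210,290:320];y,x=np.nonzero(v.max(2)<70);print('knob',x.mean()+290,y.mean()+185,y.min()+185,y.max()+185)
go(*jig(-.026,0),.18,TH)"
```

```text
knob 304.4561403508772 199.42105263157896 195 204
tool delta [ 0.0013 -0.1758  0.0772] turn -1.5678 q6 -1.316 ee [0.5309 0.233  0.2573] F [-0.6  0.  -0.9] t 21.75
```

In the tool's units: -0.044 m is -0.704, -0.0438 m is -0.7008.

Request:
{"op": "pendant", "data": {
  "steps": [
    {"pos": [0, -0.704, 0], "jaw": 1},
    {"pos": [0, -0.704, 0], "jaw": 1},
    {"pos": [0, -0.704, 0], "jaw": 1},
    {"pos": [0, -0.7008, 0], "jaw": 1},
    {"jaw": 1}
  ]
}}

```text
clock: 22.38
ee_pos: [0.5406, 0.0548, 0.2537]
orientation: [0.089, -3.136, 0.001]
wrist_force: [0.3, 0.1, -0.2]
finger_gap: 1.0
finger_force: 0.0
```

Request:
{"op": "pendant", "data": {
  "steps": [
    {"yaw": 0.0555, "jaw": 1},
    {"yaw": 0.0555, "jaw": 1},
    {"yaw": 0.0555, "jaw": 1},
    {"yaw": 0.0555, "jaw": 1},
    {"yaw": 0.0555, "jaw": 1},
    {"yaw": 0.0555, "jaw": 1},
    {"yaw": 0.0555, "jaw": 1},
    {"yaw": 0.0555, "jaw": 1},
    {"yaw": 0.0555, "jaw": 1},
    {"jaw": 1}
  ]
}}

```text
clock: 23.62
ee_pos: [0.5407, 0.0584, 0.2545]
orientation: [-2.147, -2.29, 0.002]
wrist_force: [-0.1, 0.9, 2.0]
finger_gap: 0.996
finger_force: 0.0
```

```bash
python3 -c "
from h import *
go(*jig(-.026,0),.115,TH)"
```

```text
tool delta [-0.001   0.0002  0.1395] turn 0.0066 q6 -0.061 ee [0.5407 0.0584 0.2545] F [-0.1  0.9  2. ] t 23.625
```

In the tool's units: 0.05 m is 0.8, 0.04 m is 0.64, 0.0066 rad / 3.1416 = 0.0021.

Request:
{"op": "pendant", "data": {
  "steps": [
    {"pos": [-0.016, 0, 0.48], "yaw": 0.0021, "jaw": 0.8},
    {"pos": [0, 0, 0.8], "jaw": 0.8},
    {"pos": [0, 0, 0.64], "jaw": 0.8},
    {"pos": [0, 0, 0.296], "jaw": 0.8},
    {"jaw": 0.8},
    {"jaw": 0.4},
    {"jaw": 0},
    {"jaw": 0},
    {"jaw": 0}
  ],
  "grip_force": 40
}}

```text
clock: 24.75
ee_pos: [0.5423, 0.0565, 0.1197]
orientation: [2.158, 2.28, 0.004]
wrist_force: [-2.0, 0.3, 6.0]
finger_gap: 0.291
finger_force: 40.4
```

```bash
python3 -c "
from h import *
go(*jig(-.013,0),.115,TH)"
```

```text
tool delta [0.0011 0.0112 0.0048] turn -0.0029 q6 -0.055 ee [0.5423 0.0565 0.1197] F [-2.   0.3  6. ] t 24.75
```

In the tool's units: 0.004 m is 0.064, -0.001 m is -0.016.

Request:
{"op": "pendant", "data": {
  "steps": [
    {"pos": [0, 0, -0.016], "jaw": 0},
    {"pos": [0, 0.064, 0], "jaw": 0},
    {"pos": [0, 0.064, 0], "jaw": 0},
    {"jaw": 0},
    {"jaw": 0}
  ]
}}

```text
clock: 25.38
ee_pos: [0.5487, 0.0569, 0.1198]
orientation: [-2.159, -2.281, 0.002]
wrist_force: [-4.8, -0.8, 8.2]
finger_gap: 0.29
finger_force: 40.7
```

Request:
{"op": "pendant", "data": {
  "steps": [
    {"pos": [0, 0.032, 0], "jaw": 0},
    {"jaw": 0},
    {"jaw": 0}
  ]
}}

```text
clock: 25.75
ee_pos: [0.5504, 0.057, 0.1198]
orientation: [-2.158, -2.28, 0.003]
wrist_force: [-5.4, -1.3, 8.9]
finger_gap: 0.288
finger_force: 40.8
```

Request:
{"op": "pendant", "data": {
  "steps": [
    {"pos": [0, 0.032, 0], "jaw": 0},
    {"jaw": 0},
    {"jaw": 0}
  ]
}}

```text
clock: 26.12
ee_pos: [0.5524, 0.0571, 0.1198]
orientation: [-2.158, -2.28, 0.003]
wrist_force: [-5.4, 1.5, 9.7]
finger_gap: 0.29
finger_force: 40.8
```

Request:
{"op": "pendant", "data": {
  "steps": [
    {"pos": [0, 0.032, 0], "jaw": 0},
    {"jaw": 0},
    {"jaw": 0}
  ]
}}

```text
clock: 26.5
ee_pos: [0.5543, 0.0572, 0.1198]
orientation: [-2.158, -2.28, 0.003]
wrist_force: [-5.8, 0.0, 8.6]
finger_gap: 0.288
finger_force: 40.8
```

Request:
{"op": "pendant", "data": {
  "steps": [
    {"pos": [0, 0.032, 0], "jaw": 0},
    {"jaw": 0},
    {"jaw": 0}
  ]
}}

```text
clock: 26.88
ee_pos: [0.5556, 0.0573, 0.1198]
orientation: [-2.157, -2.28, 0.006]
wrist_force: [-7.1, -0.8, 10.9]
finger_gap: 0.291
finger_force: 41.1
```

Pressing the rail down is adding bed friction, so I'll relieve the vertical force.

In the tool's units: -0.001 m is -0.016.

Request:
{"op": "pendant", "data": {
  "steps": [
    {"pos": [0, 0, -0.016], "jaw": 0},
    {"pos": [0, 0, -0.016], "jaw": 0},
    {"jaw": 0},
    {"jaw": 0}
  ]
}}

```text
clock: 27.38
ee_pos: [0.5564, 0.0573, 0.1199]
orientation: [-2.158, -2.28, 0.003]
wrist_force: [-5.7, -0.8, 1.1]
finger_gap: 0.292
finger_force: 40.0
```

Request:
{"op": "pendant", "data": {
  "steps": [
    {"pos": [0, 0, -0.016], "jaw": 0},
    {"jaw": 0},
    {"jaw": 0}
  ]
}}

```text
clock: 27.75
ee_pos: [0.5568, 0.0574, 0.1208]
orientation: [-2.159, -2.281, 0.002]
wrist_force: [-3.8, -0.6, -3.1]
finger_gap: 0.291
finger_force: 39.5
```

Request:
{"op": "pendant", "data": {
  "steps": [
    {"pos": [0, 0, 0.0112], "jaw": 0},
    {"pos": [0, 0.032, 0], "jaw": 0},
    {"jaw": 0},
    {"jaw": 0}
  ]
}}

```text
clock: 28.25
ee_pos: [0.5585, 0.0575, 0.1207]
orientation: [-2.158, -2.281, 0.003]
wrist_force: [-5.8, -1.0, -0.7]
finger_gap: 0.295
finger_force: 39.8
```

Request:
{"op": "pendant", "data": {
  "steps": [
    {"pos": [0, 0.032, 0], "jaw": 0},
    {"jaw": 0},
    {"jaw": 0},
    {"jaw": 0}
  ]
}}

```text
clock: 28.75
ee_pos: [0.56, 0.0576, 0.1207]
orientation: [-2.158, -2.28, 0.004]
wrist_force: [-7.6, -0.7, 0.1]
finger_gap: 0.291
finger_force: 40.0
```

```bash
python3 -c "
from h import *
s=monitor.state();print(s['wrist_force'],s['ft_torque'],yaw()-TH)
cv2.imwrite('pics/h.png',cv2.resize(get_image('side')[195:295,270:370,::-1],(600,600),interpolation=2))"
```

```text
[-7.62176738 -0.69177534  0.05361293] [-0.15606564  1.48877066  0.25460938] -0.0029366250828475673
```

View pics/h.png

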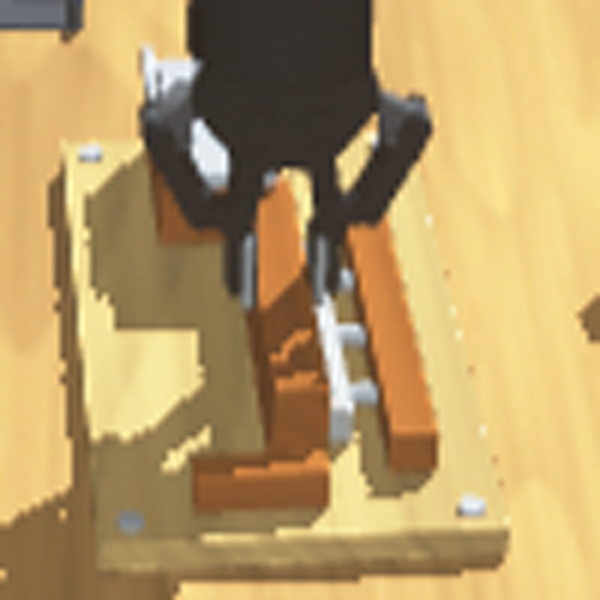

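The rail lies flush along the pad, its end at (300,420) against the pad at (340,410). I'll push the last 1.5 mm or so and press lightly down so it stays seated.

In the tool's units: 0.0016 m is 0.0256, 0.0006 m is 0.0096.

Request:
{"op": "pendant", "data": {
  "steps": [
    {"pos": [0, 0.0256, 0.0096], "jaw": 0},
    {"jaw": 0},
    {"jaw": 0},
    {"jaw": 0}
  ]
}}

```text
clock: 29.3
ee_pos: [0.5612, 0.0576, 0.1205]
orientation: [-2.157, -2.279, 0.006]
wrist_force: [-9.9, -1.1, 1.6]
finger_gap: 0.289
finger_force: 40.3
```

Request:
{"op": "pendant", "data": {
  "steps": [
    {"jaw": 0},
    {"jaw": 0},
    {"jaw": 0},
    {"jaw": 0}
  ]
}}

```text
clock: 29.8
ee_pos: [0.5612, 0.0577, 0.1205]
orientation: [-2.157, -2.279, 0.006]
wrist_force: [-9.7, -1.1, 3.0]
finger_gap: 0.294
finger_force: 40.3
```

```bash
python3 -c "
from plant import r, workorder, monitor, get_image, camera_info
print(workorder.hand_in())"
```

```text
the job is handed in; nothing more can be done
None
```

I handed the job in with the slide pushed home to its stop (tongue over the rail's end) and the rail flat in the seat. The arm is still holding it square against the pad at about 9.7 N (wrist reading), roughly 6.3 mm of pad travel estimated from force and arm position; the hammer, offcut, stick and pin box were left alone.

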